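Heft two like tins and stow the full one in the niche

TASK

Of the two look-alike tins, find out by lifting which is the heavy one. Set the heavy one down on the stone sill before the niche, let go of it, then take it again by its near end and slide it straight into the niche until it meets the back wall; the light one must finish back in its own cradle. Leave the other kitchen things where they are.

Things in the scene. Friction and masses are not known exactly. Their poses are not given: they have to be found in the camera images.
- tin_1: closed aluminium tin, 160 long (its x) x 62 wide (y) x 60 high, flat lid, no knob, same either way round. Origin at the middle of its underside. It lies in cradle_1. The two tins look alike: one of them, either one, holds a block and weighs 0.6 to 0.9 kg in all, the other is nearly empty at 0.2 to 0.32 kg; both balance at their middle.
- tin_2: closed aluminium tin, 160 long (its x) x 62 wide (y) x 60 high, flat lid, no knob, same either way round. Origin at the middle of its underside. It lies in cradle_2. The two tins look alike: one of them, either one, holds a block and weighs 0.6 to 0.9 kg in all, the other is nearly empty at 0.2 to 0.32 kg; both balance at their middle.
- cradle_1: fixed wooden cradle of tin_1, 190 (x) x 90 (y), origin at the middle of its underside; its floor is 8 thick and walls rise to 62 above the bench round a space of 168 x 70. Each long side has an open finger notch 64 wide at its middle; elsewhere the walls leave only 4 mm beside the tin.
- cradle_2: fixed wooden cradle of tin_2, 190 (x) x 90 (y), origin at the middle of its underside; its floor is 8 thick and walls rise to 62 above the bench round a space of 168 x 70. Each long side has an open finger notch 64 wide at its middle; elsewhere the walls leave only 4 mm beside the tin.
- niche: fixed niche of brick and tile with a stone sill before it. Origin at bench height in the middle of the mouth; +x points into the niche, z up. The mouth at x = 0 is 84 wide (y) and 70 high above the slab. Above it the block is solid to 125 over the bench, 144 wide, 118 deep, and carries two cups.
- niche_sill (a point): middle of the open stone sill, on its top. Sill and niche floor are one flat slab 144 wide, its top 10 above the bench, from x = -190 (niche frame) to the back; this point is at x = -95. Sliding a tin on it takes 3 to 7 N.
- niche_back (a point): foot of the niche's inner back wall, at x = +98 in the niche frame, hidden under the block. A tin that is home has its end here, its middle at x = +18, and sticks out 62 from the mouth.
- cup_1: white ceramic cup, 64 across, 70 high, standing on top of the niche block; origin under its middle
- cup_2: white ceramic cup, 64 across, 70 high, standing on top of the niche block; origin under its middle
- pestle: hardwood pestle 190 long, lying on the stone grinding plate (200 x 130, 31 high); origin under its middle
- saucepan_lid: aluminium saucepan lid 170 across, 41 high with its black knob, lying on the bench; origin under its middle
- colander: red plastic colander 170 across, 80 high, 220 over its two grips; origin under its middle
- spoon: wooden spoon 200 long lying on the bench; origin under its middle
- mug: blue ceramic mug 80 across, 90 high with a handle; origin under its middle
Things that resemble listed ones, but are neither listed nor needed, are in the scene too. Leave any pink or purple look-alike of the tin_1 alone.

How it is judged:
On the way:
1. the heavy tin rests on the sill, let go of, not yet in the niche (its middle 30 to 180 mm before the mouth) (((x of tin_1 in the frame of niche between -0.18 and -0.03 m and z of tin_1 in the frame of niche below 0.018 m and contact force between tin_1 and niche above 4.5 N and contact force between tin_1 and the fingers below 0.2 N and linear speed of tin_1 below 0.02 m/s and angular speed of tin_1 below 0.2 rad/s and angle between tin_1's own z axis and vertical below 0.08 rad) or (x of tin_2 in the frame of niche between -0.18 and -0.03 m and z of tin_2 in the frame of niche below 0.018 m and contact force between tin_2 and niche above 4.5 N and contact force between tin_2 and the fingers below 0.2 N and linear speed of tin_2 below 0.02 m/s and angular speed of tin_2 below 0.2 rad/s and angle between tin_2's own z axis and vertical below 0.08 rad))), for 0.2 s.
At the end, for the whole second after the job is handed in: The heavy tin lies flat on the niche floor, within 10 mm of the back wall and within 0.15 rad of straight, pressing on the stone with its weight (over 4.5 N); the light tin lies flat in its own cradle, within 12 mm of its middle; both at rest (((x of tin_1 in the frame of niche above 0.008 m and y of tin_1 in the frame of niche between -0.025 and 0.025 m and z of tin_1 in the frame of niche below 0.018 m and angle between the x axis of tin_1 and the x axis of niche, either way round below 0.15 rad and contact force between tin_1 and niche above 4.5 N and linear speed of each of tin_1, tin_2 below 0.02 m/s and angular speed of each of tin_1, tin_2 below 0.2 rad/s and angle between each of tin_1, tin_2's own z axis and vertical below 0.08 rad and horizontal distance between tin_2 and cradle_2 below 0.012 m and z of tin_2 in the frame of cradle_2 below 0.014 m and contact force between tin_2 and cradle_2 below 4.5 N) or (x of tin_2 in the frame of niche above 0.008 m and y of tin_2 in the frame of niche between -0.025 and 0.025 m and z of tin_2 in the frame of niche below 0.018 m and angle between the x axis of tin_2 and the x axis of niche, either way round below 0.15 rad and contact force between tin_2 and niche above 4.5 N and linear speed of each of tin_2, tin_1 below 0.02 m/s and angular speed of each of tin_2, tin_1 below 0.2 rad/s and angle between each of tin_2, tin_1's own z axis and vertical below 0.08 rad and horizontal distance between tin_1 and cradle_1 below 0.012 m and z of tin_1 in the frame of cradle_1 below 0.014 m and contact force between tin_1 and cradle_1 below 4.5 N))); the robot touches nothing.
It fails at once if a cup, the pestle, saucepan lid, colander, spoon or mug is shifted more than 50 mm (distance of any of cup_1, cup_2, pestle, saucepan_lid, colander, spoon, mug from where it was at the start of the episode above 0.05 m).
It also fails if it takes over 61 s, if anything falls off the work surface, if the arm or the gripper's body presses on something with over 40 N, if the wrist force passes 120 N, or if a joint passes its speed limit or range.

ROBOT

A 6-joint arm with a two-finger parallel gripper is mounted at the origin on the work surface. World frame = base frame: x ahead of the robot, y to its left, z up, the work surface at z = 0. Lengths are in m, angles in rad, forces in N, time in s.
With the tool pointing down it reaches from about 0.3 to 0.95 m from the base axis. Payload 3.1 kg.
Tool frame: the origin (TCP) lies at the very end of the fingers, on their centre line; the grasp point (between the pads) lies 19 mm behind it; z points along the fingers, y is the direction in which the jaws open and shut (so a half turn about z gives the same grasp; the last joint's range is limited). The gripper opens to 85 mm and grips with 20 to 120 N. Pads are 22 mm wide; open, the fingers measure 114 mm over their backs; the gripper's body (76 mm by 85 mm) begins 54 mm behind the grasp point. The pads swing forward as they close: fully open they stand 13 mm farther back than shut.
Start: joints at [-1.252, 0.308, 1.634, -0, 1.2, -0.07], TCP at [0.237, -0.578, 0.231] pointing down, gripper open.
Joint ranges: [-3.06, 3.06], [-0.79, 1.96], [0.05, 2.63], [-1.19, 4.34], [0.05, 2.64], [-2.94, 2.94]. Speed limits (rad/s): [2.79, 2.79, 3.14, 3.14, 3.14, 3.14].

INTERFACE

Orientations are given as a unit quaternion [x, y, z, w].
In Python, from rig import manip, eoat, kin, telemetry, cams, hand_in gives the robot as it stands. Calls block until the motion is done:
- manip.move_ptp(position, orientation): joint-space move of the TCP to a pose.
- manip.move_straight(position, orientation=None, vel=0.15): straight line of the TCP; orientation=None keeps the orientation; vel is the mean speed in m/s.
- manip.move_joints(angles): joint-space move.
- eoat.gripper_to(opening, grasp_force=None): finger opening in m; grasp_force is the grip in N (None keeps the last); returns when the fingers have stopped.
- manip.dwell(seconds).
- kin.inverse_kinematics(position, orientation): joint angles nearest the present ones, or None.
- telemetry.get_state(): the state.
- cams.snapshot(name): name is "side" or "top" or "wrist"; returns the picture (480x640x3 uint8, red, green, blue); there is no depth.
- cams.camera_model(name): a dict with "mtx" (3x3 intrinsics, pixels), "k1" (the pictures are not rectified: a ray, as slopes to the right and down, at radius r is drawn at 1 + k1 r^2 times it, then the intrinsics apply), "R" (3x3) and "t" (3): a world point X has camera coordinates R X + t. Camera axes: x right, y down, z forward; pixel columns grow to the right and rows downward; lengths in m; the calibration is good to about 2 mm. A picture is of the moment at which its call begins: read the wrist's pose just before it. camera_model takes no time and is no camera call; for the wrist camera it gives the pose at the moment of the call.
A pose or a line that the arm cannot do raises manip.PlanningError and nothing moves.
- hand_in(): hands the job in, once; it reports no verdict.
Trained networks look in the newest picture that a camera, given by its name, has taken for a name from the list of things; names that differ only in an ending like _2 or _b are one class to them, and where a whole thing is asked for, a point or a joint stands for the part that bears it (a point fixed in the world has none). Each returns a list of dicts, best first, with "conf" (0 to 1); they miss things now and then, are a little off and sometimes report something else, mostly with a low value. They report only what shows in the picture. A call takes as long as a camera call. They do not tell look-alikes from the thing itself.
- cams.spot_in(camera, query): "location" ([x, y, z] in m, in world coordinates, good to about 4 mm: the middle of the surface that is visible of it).
- cams.masks_of(camera, query): "pixels" (480x640 bool, what is visible of it).
- cams.tip_of(camera, query): "location" ([x, y, z] in m, in world coordinates, good to about 4 mm: a listed point, or the origin of a listed thing).
The state is a dict: "clock": time; "joint_positions": joint angles; "joint_vel": joint speeds; "tau": joint torques, N m; "tcp_pos": TCP position; "tool_rot": TCP orientation; "contact_force": force on the tool from outside, world axes, zero at the start; "ft_torque": the same for the moment, N m; "width": finger opening in m.
Only numpy, scipy, OpenCV 4.12 (cv2) and the standard library are available. Lean on these libraries where they do the work, as an engineer would, in place of code of your own. Each camera call takes 0.05 s, during which the arm holds its last target.

## Working session

There is one attempt and no reset: what is moved stays moved. The work goes in short steps, each a Python script; the robot and the scene stay as the last script left them, time stands still between calls to the robot, and variables do not carry over. Pictures are saved under pics/ and viewed, and the job is handed in when it is done.

```bash
ls -la && mkdir -p pics && python3 - <<'E'
from rig import manip, eoat, kin, telemetry, cams
import cv2, numpy as np
s=telemetry.get_state(); print(s)
for n in ["top","side","wrist"]:
    im=cams.snapshot(n); cv2.imwrite(f"pics/{n}_0.png",im[:,:,::-1])
    m=cams.camera_model(n); print(n,np.round(m["mtx"],1).tolist(),m["k1"],np.round(m["R"],3).tolist(),np.round(m["t"],3).tolist())
E
```

```text
total 12
drwxr-xr-x  3 agent agent 4096 Dec  5 18:00 .
drwxr-xr-x 23 root  root  4096 Dec  5 18:00 ..
drwxr-xr-x  2 agent agent 4096 Dec  5 18:00 pics
{'clock': 0.0, 'joint_positions': array([-1.25171836e+00,  3.09014994e-01,  1.63518204e+00, -1.34079962e-06,
        1.19972510e+00, -6.96914270e-02]), 'joint_vel': array([-0.00118179, -0.00122643, -0.00069897, -0.00144845,  0.00046378,
       -0.0019334 ]), 'tau': array([ 1.22078873e-04, -4.15255451e+01, -2.76663959e+01, -2.06417244e-04,
        1.03286430e-02,  2.60019270e-06]), 'tcp_pos': array([ 0.23662537, -0.57758112,  0.23004302]), 'tool_rot': array([ 9.81165996e-01,  1.93162965e-01, -1.45478927e-04, -1.15562008e-03]), 'contact_force': array([0.60927826, 0.17289357, 0.58038284]), 'ft_torque': array([ 0.0133346 ,  0.03946783, -0.03683514]), 'width': 0.0852468191133175}
top [[505.2, 0.0, 328.6], [0.0, 505.2, 234.0], [0.0, 0.0, 1.0]] 0.007419869602600992 [[0.007, -1.0, 0.003], [-0.996, -0.008, -0.086], [0.086, -0.002, -0.996]] [-0.001, 0.496, 1.529]
side [[572.9, 0.0, 318.6], [0.0, 572.9, 243.7], [0.0, 0.0, 1.0]] -0.13576927673839542 [[-0.983, -0.185, -0.018], [-0.101, 0.61, -0.786], [0.156, -0.771, -0.618]] [0.48, 0.136, 1.32]
wrist [[354.6, 0.0, 319.8], [0.0, 354.6, 239.1], [0.0, 0.0, 1.0]] -0.04501121956722109 [[0.378, -0.926, -0.003], [-0.875, -0.359, 0.325], [-0.302, -0.12, -0.946]] [-0.624, -0.041, 0.382]
```

View pics/top_0.png

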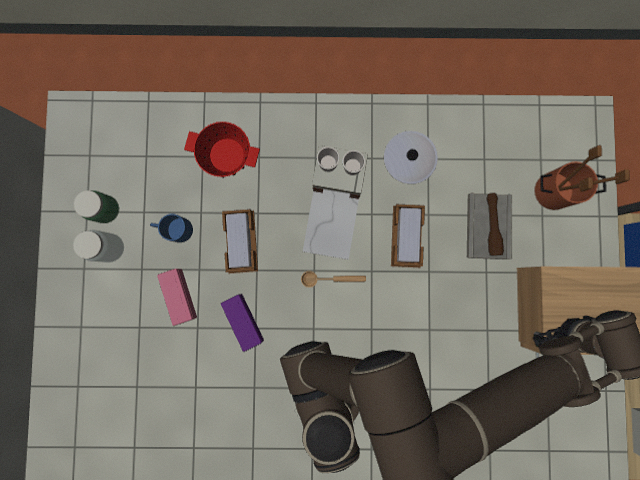

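View pics/side_0.png

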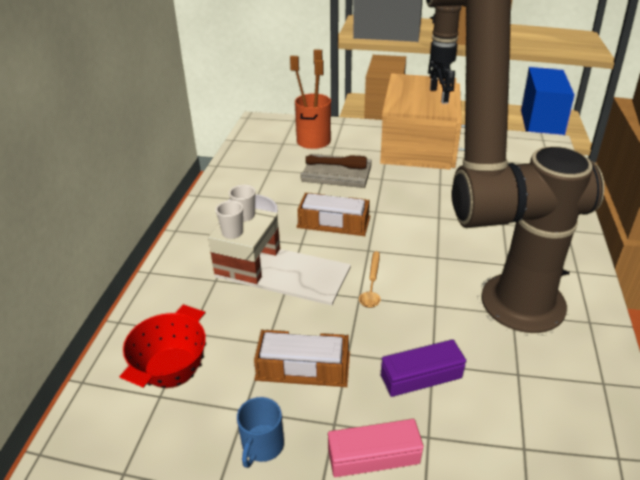

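View pics/wrist_0.png

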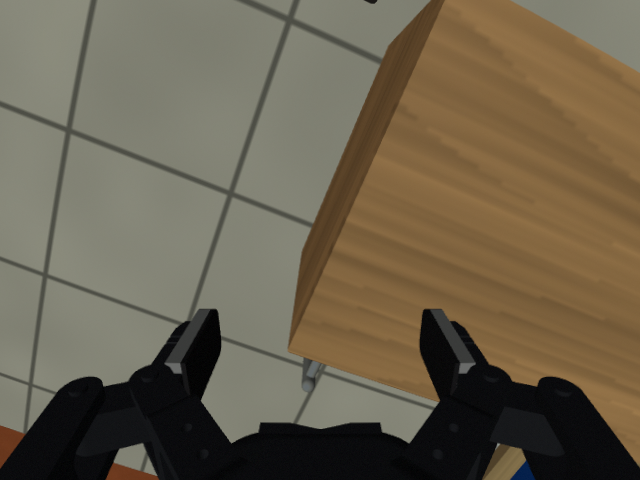

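The tin candidates are grey tins in wooden cradles at top px (238,240) and (408,235). The look-alikes are pink at (177,297) and purple at (242,322), and I'll leave those alone. The niche block is at (340,170), its sill at (330,225), and the spoon is near the sill at (335,279).

```bash
cat > h.py <<'E'
from rig import manip, eoat, kin, telemetry, cams
import cv2, numpy as np
from scipy.spatial.transform import Rotation as Rot
def pix2plane(m,uv,z):
    uv=np.atleast_2d(np.asarray(uv,float)); K=m["mtx"];k=m["k1"]
    d=np.array([k,0,0,0,0.])
    n=cv2.undistortPoints(uv.reshape(-1,1,2),K,d).reshape(-1,2)
    ray=np.c_[n,np.ones(len(n))]@m["R"]   # R^T ray
    c=-m["R"].T@m["t"]
    s=(z-c[2])/ray[:,2]
    return c+ray*s[:,None]
def proj(m,X):
    X=np.atleast_2d(X); c=X@m["R"].T+m["t"]; n=c[:,:2]/c[:,2:]
    r2=(n**2).sum(1,keepdims=True); n=n*(1+m["k1"]*r2)
    return n*[m["mtx"][0,0],m["mtx"][1,1]]+m["mtx"][:2,2]
def rect_on_plane(m,mask,z):
    cs,_=cv2.findContours(mask.astype(np.uint8),cv2.RETR_EXTERNAL,cv2.CHAIN_APPROX_NONE)
    c=max(cs,key=cv2.contourArea).reshape(-1,2)
    P=pix2plane(m,c,z)[:,:2]
    (cx,cy),(w,h),a=cv2.minAreaRect((P*1000).astype(np.float32))
    if w<h: w,h,a=h,w,a+90
    return np.array([cx,cy])/1000,(w,h),a
def down(yaw):  # jaw (tool y) axis; tool z down. tool x at angle yaw in world
    return Rot.from_matrix(np.array([[np.cos(yaw),np.sin(yaw),0],[np.sin(yaw),-np.cos(yaw),0],[0,0,-1]])).as_quat()
def snap(n,f):
    m=cams.camera_model(n); im=cams.snapshot(n); cv2.imwrite(f,im[:,:,::-1]); return m,im
E
python3 - <<'E'
from h import *
m,im=snap("top","pics/top_1.png")
vis=im[:,:,::-1].copy()
for q in ["tin_1","cradle_1","niche"]:
    for r in cams.masks_of("top",q):
        k=r["pixels"]; 
        if k.sum()<30: continue
        z={"tin_1":.068,"cradle_1":.062,"niche":.125}[q]
        print(q,round(r["conf"],2),k.sum(),rect_on_plane(m,k,z), "pix",np.argwhere(k).mean(0)[::-1].round())
        vis[k]=vis[k]//2+np.array({"tin_1":(0,128,0),"cradle_1":(128,0,0),"niche":(0,0,128)}[q],np.uint8)
for q in ["tin_1","cradle_1","niche","niche_sill","niche_back","spoon","cup_1","saucepan_lid"]:
    for r in cams.tip_of("top",q): print("tip",q,round(r["conf"],2),np.round(r["location"],3))
cv2.imwrite("pics/topmask.png",cv2.resize(vis[90:350,140:540],(800,520)))
m=cams.camera_model("side"); cams.snapshot("side")
for q in ["tin_1","cradle_1","niche","niche_sill","niche_back"]:
    for r in cams.tip_of("side",q): print("side tip",q,round(r["conf"],2),np.round(r["location"],3))
E
```

```text
tin_1 0.82 1375 (array([0.30456918, 0.44816208]), (158.21595764160156, 75.46686553955078), 19.558517456054688) pix [177. 296.]
tin_1 0.7 1230 (array([ 0.48979437, -0.23491182]), (160.52838134765625, 68.85889434814453), 177.64398956298828) pix [408. 236.]
tin_1 0.64 1251 (array([0.47019843, 0.26937775]), (161.19688415527344, 71.12397003173828), 5.181011199951172) pix [238. 241.]
tin_1 0.6 1319 (array([0.23059097, 0.25394012]), (160.57354736328125, 71.23603820800781), 26.411033630371094) pix [242. 322.]
tin_1 0.3 602 (array([ 0.48821997, -0.23218353]), (187.6176300048828, 94.04751586914062), 177.01902770996094) pix [403. 236.]
cradle_1 0.92 841 (array([0.46795581, 0.26652664]), (191.9662322998047, 98.61970520019531), 4.7375640869140625) pix [244. 244.]
cradle_1 0.75 657 (array([ 0.48913828, -0.23316562]), (187.76658630371094, 94.21492767333984), 177.17101287841797) pix [405. 236.]
niche 0.74 2252 (array([ 0.71538239, -0.23134952]), (156.32073974609375, 152.34014892578125), 134.74175262451172) pix [410. 157.]
niche 0.68 4063 (array([ 0.57859875, -0.01179617]), (311.01776123046875, 143.1
[... 331 characters left out ...]
0.619 -0.019 -0.003]
tip niche_sill 0.57 [ 0.526 -0.004  0.013]
tip spoon 0.7 [ 0.356 -0.016 -0.004]
tip cup_1 0.84 [ 0.682 -0.067  0.124]
tip cup_1 0.7 [0.695 0.011 0.125]
tip saucepan_lid 0.94 [ 0.742 -0.251 -0.   ]
side tip tin_1 0.93 [ 0.304  0.457 -0.001]
side tip tin_1 0.78 [ 0.491 -0.24   0.01 ]
side tip tin_1 0.64 [ 0.224  0.257 -0.003]
side tip tin_1 0.63 [0.476 0.275 0.007]
side tip tin_1 0.22 [0.694 0.005 0.127]
side tip tin_1 0.18 [ 0.682 -0.062  0.128]
side tip cradle_1 0.76 [ 0.497 -0.236 -0.   ]
side tip cradle_1 0.63 [ 0.475  0.273 -0.   ]
side tip niche 0.94 [ 0.616 -0.017 -0.001]
side tip niche_sill 0.56 [ 0.523 -0.002  0.009]
side tip niche_back 0.46 [ 0.491 -0.237  0.012]
```

The overlays agree: the tins are at about (0.491,-0.238) and (0.473,0.273), and the niche mouth is at about (0.617,-0.018), turned about -9°. Next I'll hover over the right tin and check it in a wrist close-up.

```bash
python3 - <<'E'
from h import *
yB=np.radians(177.5)
for nm,p,y in [("B",[.491,-.238,.26],yB),("B2",[.491,-.238,.26],yB-np.pi),("Bg",[.491,-.238,.026],yB),("A",[.473,.272,.026],np.radians(185)),("A2",[.473,.272,.026],np.radians(5)),("sill",[.52,-.003,.03],np.radians(170.5))]:
    q=kin.inverse_kinematics(p,down(y)); print(nm,None if q is None else np.round(q,2))
manip.move_ptp([.491,-.238,.26],down(yB))
s=telemetry.get_state(); print(s["clock"],s["tcp_pos"].round(4))
m,im=snap("wrist","pics/w_B.png")
for q,z in [("tin_1",.068),("cradle_1",.062)]:
    for r in cams.masks_of("wrist",q):
        k=r["pixels"]
        if k.sum()<300: continue
        print(q,round(r["conf"],2),k.sum(),rect_on_plane(m,k,z),np.argwhere(k).mean(0)[::-1].round())
for q in ["tin_1","cradle_1"]:
    for r in cams.tip_of("wrist",q): print("tip",q,round(r["conf"],2),np.round(r["location"],3))
print(telemetry.get_state()["clock"])
E
```

```text
B [-0.53  0.13  1.79 -0.    1.22 -2.06]
B2 [-0.53  0.13  1.79 -0.    1.22  1.08]
Bg [-0.53  0.44  1.94 -0.    0.76 -2.06]
A [ 0.44  0.44  1.94 -0.    0.76 -1.22]
A2 [ 0.44  0.44  1.94 -0.    0.76  1.93]
sill [-0.09  0.4   2.   -0.    0.75 -1.49]
2.7833 [ 0.4909 -0.2385  0.26  ]
tin_1 0.72 10013 (array([ 0.49273178, -0.23944669]), (159.53382873535156, 61.68324661254883), 177.3529281616211) [319. 202.]
cradle_1 0.97 5829 (array([ 0.49162741, -0.23885646]), (186.74879455566406, 87.51691436767578), 177.36930084228516) [320. 190.]
tip tin_1 0.93 [ 0.488 -0.242  0.007]
3.0333
```

View pics/topmask.png

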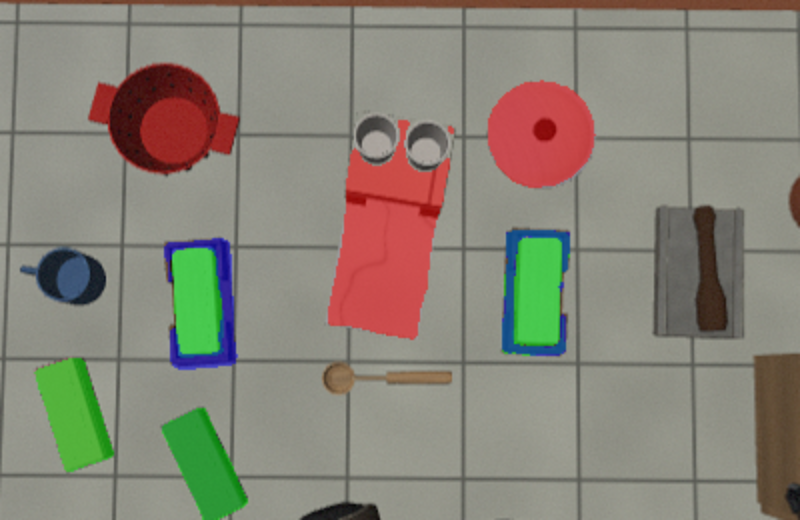

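View pics/w_B.png

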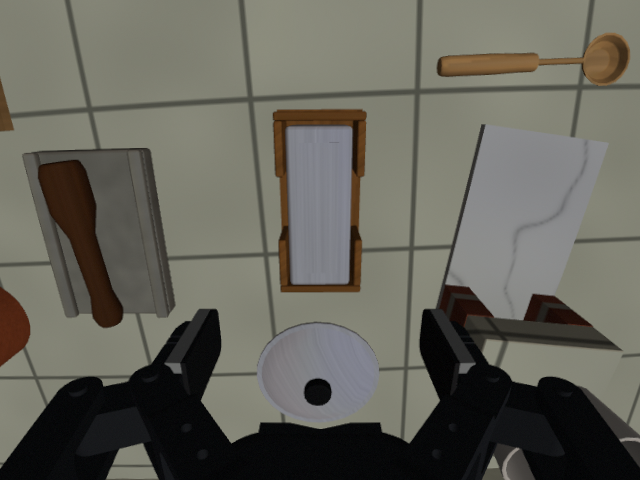

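Close-up: the grey tin sits in its notched cradle at px (319,202), its rectangle measures 159.5 x 61.7 mm and it is turned 177.35°. That matches the description. Next I'll grasp it, lift it slightly and weigh it.

```bash
python3 - <<'E'
from h import *
y=np.radians(177.35); c=[.4925,-.2393]
def F(n=5):
    f=[]; 
    for _ in range(n):
        manip.dwell(0.06); s=telemetry.get_state(); f.append(s["contact_force"])
    return np.mean(f,0).round(2)
manip.move_ptp(c+[.14],down(y))
manip.move_straight(c+[.028],vel=.1)
f0=F(); print("pre",f0,telemetry.get_state()["tcp_pos"].round(4))
eoat.gripper_to(0.05,grasp_force=50)
s=telemetry.get_state(); print("width",s["width"],"F",F(),s["tcp_pos"].round(4))
manip.move_straight(c+[.050],vel=.05)
manip.dwell(.3)
s=telemetry.get_state(); f1=F(8); print("lift",f1,"dz",f1[2]-f0[2],"w",s["width"],s["ft_torque"].round(3),s["clock"])
snap("wrist","pics/w_liftB.png"); snap("side","pics/s_liftB.png")
E
```

```text
pre [ 0.04  0.05 -0.06] [ 0.4928 -0.2395  0.0285]
width 0.06139711477069628 F [-0.2   0.26  2.87] [ 0.4928 -0.2396  0.0283]
lift [ 0.19 -0.18 -2.87] dz -2.81 w 0.06146853397351269 [ 0.004 -0.043 -0.015] 6.6667
```

View pics/s_liftB.png

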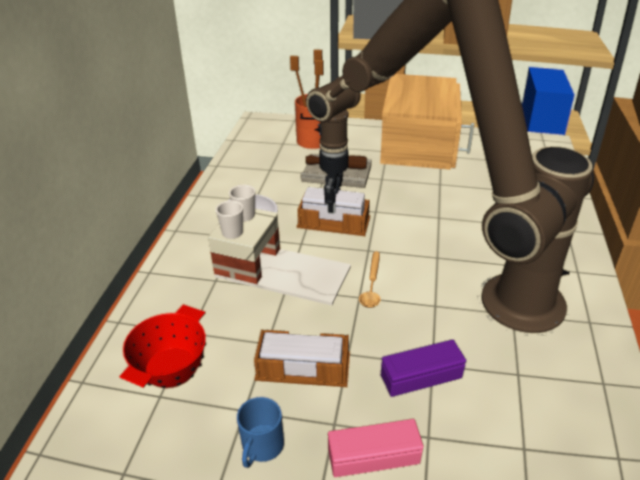

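View pics/w_liftB.png

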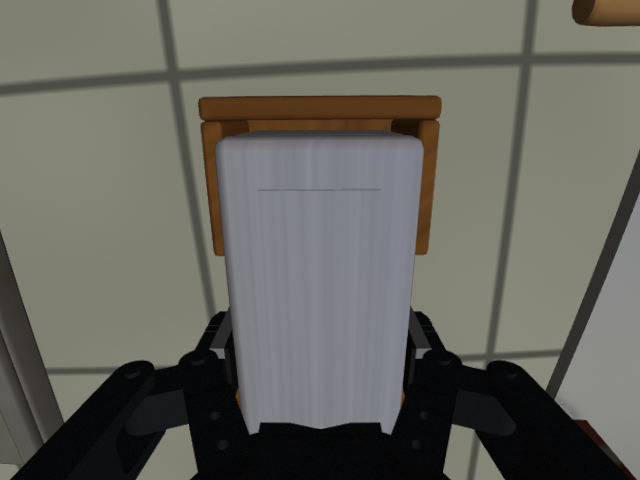

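The weight change is only 2.8 N (about 0.29 kg), and the picture shows the tin clear of the cradle floor, so the right tin is the light one. I'll put it back, then look at the niche on the way to the other tin.

```bash
python3 - <<'E'
from h import *
c=[.4925,-.2393]
manip.move_straight(c+[.029],vel=.06)
print("F down",telemetry.get_state()["contact_force"].round(2))
eoat.gripper_to(0.085)
manip.dwell(.1); print("w",telemetry.get_state()["width"],telemetry.get_state()["contact_force"].round(2))
manip.move_straight(c+[.24],vel=.2)
m,im=snap("wrist","pics/w_B2.png")
for r in cams.masks_of("wrist","tin_1"):
    k=r["pixels"]
    if k.sum()>3000: print(round(r["conf"],2),k.sum(),rect_on_plane(m,k,.068))
manip.move_ptp([.47,-.003,.28],down(np.radians(170.5)))
s=telemetry.get_state(); print(s["clock"],s["tcp_pos"].round(4))
m,im=snap("wrist","pics/w_niche.png")
np.savez("niche.npz",**{k:np.asarray(v) for k,v in m.items()})
for r in cams.masks_of("wrist","niche"):
    k=r["pixels"]; print("niche",round(r["conf"],2),k.sum(),np.argwhere(k).mean(0)[::-1].round())
for q in ["niche","niche_sill","niche_back"]:
    for r in cams.tip_of("wrist",q): print("tip",q,round(r["conf"],2),np.round(r["location"],3))
E
```

```text
F down [ 0.33  0.71 -2.92]
w 0.0850839057442431 [-0.29  0.47 -0.03]
0.64 11293 (array([ 0.49198624, -0.23899371]), (158.14956665039062, 61.412315368652344), 177.57655334472656)
10.4583 [ 0.4701 -0.0036  0.2797]
niche 0.59 11730 [580. 157.]
niche 0.56 30480 [328. 284.]
tip niche 0.62 [ 0.49  -0.24   0.008]
tip niche 0.6 [ 0.624 -0.019 -0.   ]
tip niche_sill 0.66 [ 0.527 -0.004  0.012]
tip niche_back 0.68 [ 0.526 -0.001  0.011]
```

View pics/w_niche.png

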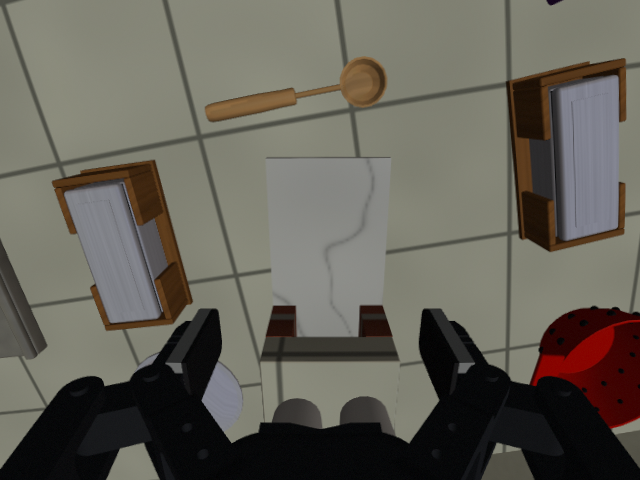

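View pics/w_B2.png

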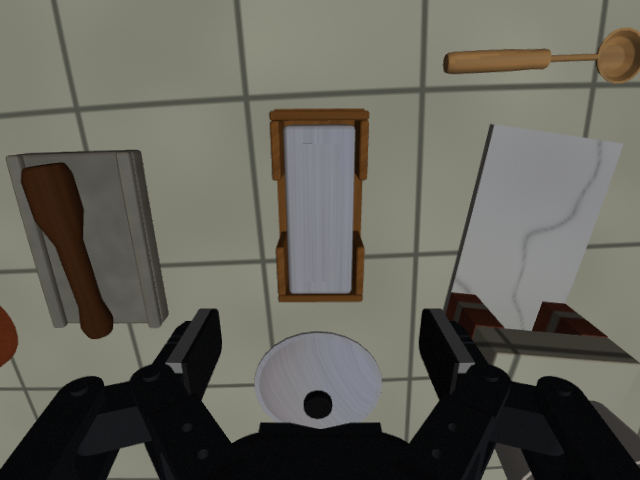

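Picture: the light tin is back in its cradle at px (318,208). The niche view shows the sill's near corners at (267,157) and (390,157) and the mouth at about row 307. I'll measure the niche pose with a zoomed crop and a model overlay.

```bash
python3 - <<'E'
from h import *
d=np.load("niche.npz"); m={k:d[k] for k in d.files}; m["k1"]=float(m["k1"])
c=pix2plane(m,[[267,157],[390,157],[269,240],[388,240]],.010); print(c.round(4))
e=(c[1]-c[0])[:2]; print("width",np.linalg.norm(e),"yaw",np.degrees(np.arctan2(e[1],e[0]))-90)
from scipy.optimize import least_squares
def model(p,pts):
    x,y,a=p; R=np.array([[np.cos(a),-np.sin(a)],[np.sin(a),np.cos(a)]]); pts=np.asarray(pts,float)
    return np.c_[pts[:,:2]@R.T+[x,y],pts[:,2]]
# straight-line edge finding: sill near edge + both long sides via gradient on gray image
im=cv2.imread("pics/w_niche.png"); g=cv2.cvtColor(im,cv2.COLOR_BGR2GRAY).astype(float)
obs=[];
p0=np.array([.620,-.018,np.radians(-9.3)])
# sample points on edges, search along the normal direction in the image
edges=[]
for t in np.linspace(-.06,.06,15): edges.append(([-.19,t,.01],[-.01,0,0]))
for t in np.linspace(-.18,-.05,15):
    edges.append(([t,.072,.01],[0,.01,0])); edges.append(([t,-.072,.01],[0,-.01,0]))
def search(p):
    out=[]
    for P,n in edges:
        a=proj(m,model(p,[P]))[0]; b=proj(m,model(p,[np.add(P,n)]))[0]
        u=(b-a)/np.linalg.norm(b-a)
        ss=np.arange(-8,8.01,.25); q=a+ss[:,None]*u
        v=cv2.remap(g.astype(np.float32),q[:,0].astype(np.float32)[None],q[:,1].astype(np.float32)[None],cv2.INTER_LINEAR)[0]
        v=cv2.GaussianBlur(v[None],(9,1),1.5)[0]; dv=np.gradient(v); i=np.argmax(-dv)
        if -dv[i]>2: out.append((P,n,u,q[i]))
    return out
p=p0
for it in range(4):
    o=search(p)
    def res(p): return [np.dot(proj(m,model(p,[P]))[0]-q,u) for P,n,u,q in o]
    r=least_squares(res,p,loss="soft_l1"); p=r.x
print("niche",p[:2].round(4),np.degrees(p[2]),len(o),"rms px",np.sqrt(np.mean(np.square(res(p)))))
vis=cv2.resize(im[130:450,220:440],None,fx=2.4,fy=1.8*0+1.85,interpolation=cv2.INTER_CUBIC)
def dr(P,col):
    q=proj(m,model(p,P)); q=(q-[220,130])*[2.4,1.85]; cv2.polylines(vis,[q.astype(np.int32)],False,col,1)
dr([[0,.072,.01],[-.19,.072,.01],[-.19,-.072,.01],[0,-.072,.01]],(0,255,0))
dr([[0,.072,.01],[0,.072,.125],[0,-.072,.125],[0,-.072,.01]],(0,0,255))
dr([[0,.042,.01],[0,.042,.08],[0,-.042,.08],[0,-.042,.01]],(255,0,0))
cv2.imwrite("pics/niche_fit.png",vis); np.save("niche.npy",p); print(vis.shape)
E
```

```text
[[ 0.4201 -0.056   0.01  ]
 [ 0.4434  0.0828  0.01  ]
 [ 0.5188 -0.0748  0.01  ]
 [ 0.5432  0.0699  0.01  ]]
width 0.14067265929715264 yaw -9.517312875795852
niche [ 0.6202 -0.0182] -9.14239148661288 17 rms px 0.1793922249098934
(592, 528, 3)
```

View pics/niche_fit.png

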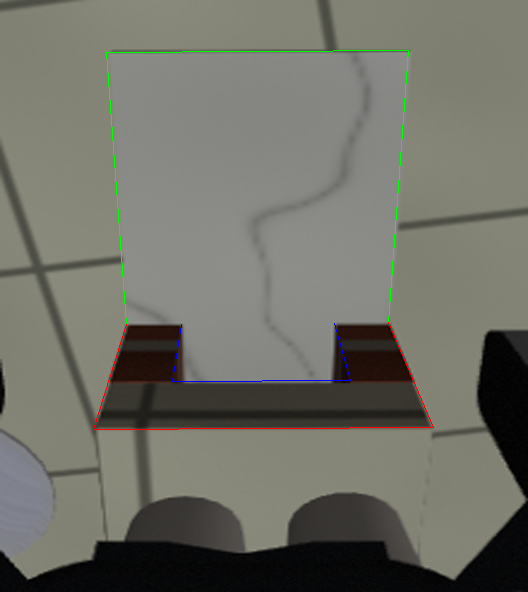

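The overlay fits the sill, mouth and block edges within a pixel: niche at (0.6202,-0.0182), turned -9.14°. Now I'll view, grasp and weigh the left tin.

```bash
python3 - <<'E'
from h import *
y=np.radians(185.)
manip.move_ptp([.473,.272,.25],down(y))
m,im=snap("wrist","pics/w_A.png")
best=None
for q,z in [("tin_1",.068),("cradle_1",.062)]:
    for r in cams.masks_of("wrist",q):
        k=r["pixels"]
        if k.sum()<3000: continue
        R=rect_on_plane(m,k,z); print(q,round(r["conf"],2),k.sum(),R,np.argwhere(k).mean(0)[::-1].round())
print(telemetry.get_state()["clock"])
E
```

```text
tin_1 0.94 10702 (array([0.47138489, 0.27426785]), (159.2594451904297, 61.868160247802734), 4.895792484283447) [323. 201.]
tin_1 0.69 12846 (array([0.32876007, 0.44762878]), (116.84877014160156, 85.52162170410156), 19.037826538085938) [539.  64.]
cradle_1 0.68 5860 (array([0.47083051, 0.27328986]), (185.33633422851562, 86.88111877441406), 4.474139213562012) [321. 186.]
11.9333
```

View pics/w_A.png

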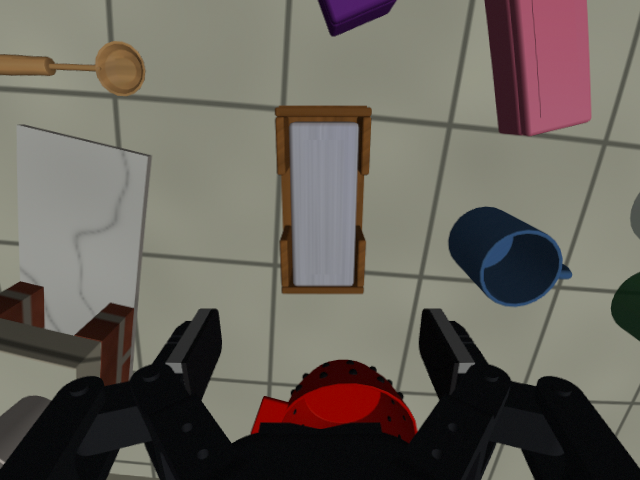

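Picture: the grey tin is in the left cradle at px (323,201), measuring 159 x 62 mm, with the pink and purple decoys off at the top. Grasping and weighing it now.

```bash
python3 - <<'E'
from h import *
y=np.radians(184.8); c=[.4712,.2740]
def F(n=5):
    f=[]
    for _ in range(n):
        manip.dwell(0.06); f.append(telemetry.get_state()["contact_force"])
    return np.mean(f,0).round(2)
manip.move_ptp(c+[.14],down(y))
manip.move_straight(c+[.028],vel=.1)
f0=F(); print("pre",f0,telemetry.get_state()["tcp_pos"].round(4))
eoat.gripper_to(0.05,grasp_force=60)
s=telemetry.get_state(); print("width",s["width"],"F",F())
manip.move_straight(c+[.050],vel=.05)
manip.dwell(.3)
f1=F(8); s=telemetry.get_state(); print("lift",f1,"dz",f1[2]-f0[2],"w",s["width"],s["ft_torque"].round(3),s["clock"])
if f1[2]-f0[2]<-4.8:
    manip.move_straight(c+[.18],vel=.12)
    m,im=snap("wrist","pics/w_liftA.png"); s=telemetry.get_state(); print(s["tcp_pos"].round(4),s["width"],s["contact_force"].round(2))
E
```

```text
pre [ 0.2  -0.2  -0.31] [0.4715 0.2741 0.0284]
width 0.06123084423737909 F [-0.55  0.4   3.58]
lift [ 0.18 -0.18 -8.02] dz -7.71 w 0.06125045810107754 [ 0.025  0.031 -0.026] 16.0
[0.4702 0.2735 0.1787] 0.061560949885436825 [-0.21  1.03 -7.91]
```

View pics/w_liftA.png

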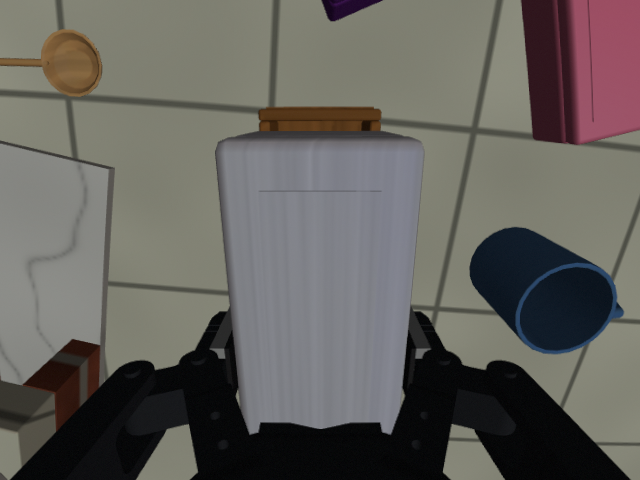

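It reads -7.7 N (about 0.79 kg), so the left tin is the heavy one; it is held level and straight. I'll carry it to the sill and set it down with its middle about 100 mm before the mouth.

```bash
cat >> h.py <<'E'
NP=np.load("niche.npy")
def nic(x,y=0.0):
    a=NP[2]; return [NP[0]+x*np.cos(a)-y*np.sin(a), NP[1]+x*np.sin(a)+y*np.cos(a)]
def tonic(p):
    a=NP[2]; d=np.asarray(p)[:2]-NP[:2]; return np.array([d[0]*np.cos(a)+d[1]*np.sin(a),-d[0]*np.sin(a)+d[1]*np.cos(a)])
YN=NP[2]+np.pi
E
python3 - <<'E'
from h import *
c=nic(-.100)
manip.move_ptp(c+[.16],down(YN))
manip.move_straight(c+[.05],vel=.12)
manip.move_straight(c+[.034],vel=.04); print(telemetry.get_state()["contact_force"].round(2))
for z in [.032,.031,.030,.029]:
    manip.move_straight(c+[z],vel=.02); manip.dwell(.1); s=telemetry.get_state(); print(z,s["tcp_pos"].round(4),s["contact_force"].round(2))
    if s["contact_force"][2]>-3.5: break
eoat.gripper_to(.085); manip.dwell(.4)
s=telemetry.get_state(); print(s["width"],s["contact_force"].round(2),s["clock"])
manip.move_straight(c+[.13],vel=.15)
m,im=snap("wrist","pics/w_sill.png"); snap("side","pics/s_sill.png")
for r in cams.masks_of("wrist","tin_1"):
    k=r["pixels"]
    if k.sum()<3000: continue
    R=rect_on_plane(m,k,.070); print(round(r["conf"],2),k.sum(),R,"niche frame",tonic(R[0]).round(4),np.argwhere(k).mean(0)[::-1].round())
print(telemetry.get_state()["clock"])
E
```

```text
[ 0.19  0.49 -7.88]
0.032 [ 0.5216 -0.0023  0.0321] [ 0.06 -0.52 -6.79]
0.031 [ 0.5215 -0.0023  0.031 ] [-0.05  0.37 -8.4 ]
0.03 [ 0.5218 -0.0023  0.0304] [-1.02  0.13 -3.86]
0.029 [ 0.5219 -0.0023  0.0304] [-4.32 -0.66  6.19]
0.08507706382044761 [-0.36  0.5  -0.29] 22.1583
0.86 23765 (array([ 0.52227185, -0.00231002]), (159.84019470214844, 61.492942810058594), 171.3298568725586) niche frame [-0.0992  0.0001] [320. 244.]
0.73 8705 (array([ 0.518474  , -0.19253882]), (136.78721618652344, 49.12413787841797), 153.08878707885742) niche frame [-0.0728 -0.1883] [ 28. 285.]
23.1333
```

View pics/w_sill.png

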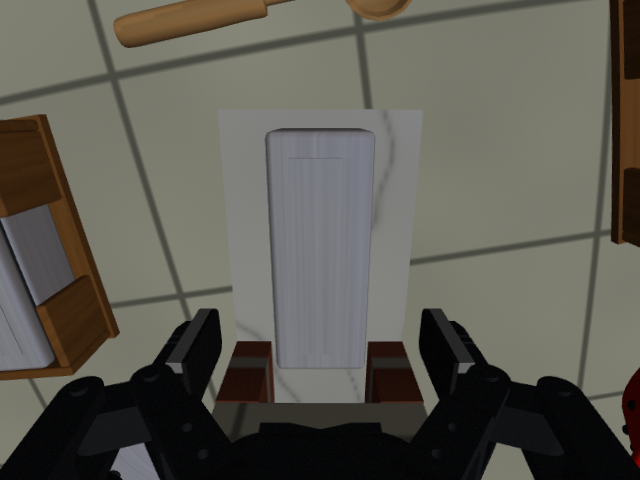

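View pics/s_sill.png

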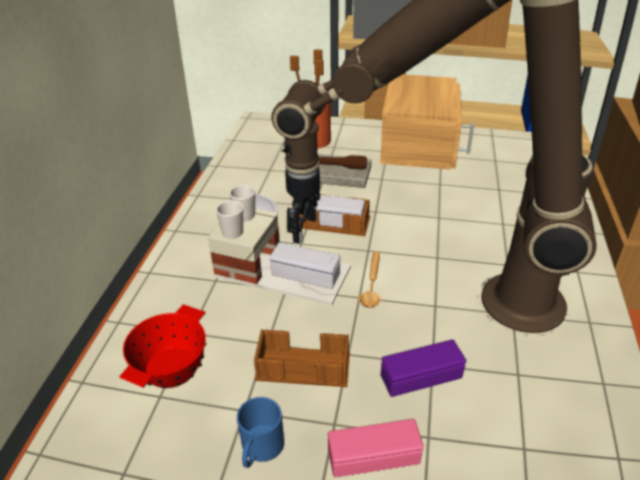

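Picture: the tin lies straight on the sill with its lid centre at px (320,244), at niche x = -99 mm and y = 0, and the gripper is clear of it. Next I'll re-grip it by the near end with the tool leaned back 12° for clearance to the block, then slide it in.

```bash
cat >> h.py <<'E'
def tilt(t):
    z=np.array([np.sin(t),0,-np.cos(t)]); x=np.array([-np.cos(t),0,-np.sin(t)]); y=np.cross(z,x)
    M=np.stack([x,y,z],1); return (Rot.from_euler("z",NP[2])*Rot.from_matrix(M)).as_quat()
def tcp(gx,gz,t,gy=0.0):
    return nic(gx+.019*np.sin(t),gy)+[gz-.019*np.cos(t)]
E
python3 - <<'E'
from h import *
t=np.radians(12); Q=tilt(t)
for gx,gz in [(-.166,.15),(-.166,.046),(-.047,.046)]:
    q=kin.inverse_kinematics(tcp(gx,gz,t),Q); print(gx,gz,None if q is None else np.round(q,2))
manip.move_ptp(tcp(-.166,.13,t),Q)
manip.move_straight(tcp(-.166,.046,t),vel=.1)
s=telemetry.get_state(); print(s["tcp_pos"].round(4),s["contact_force"].round(2))
m,im=snap("wrist","pics/w_end0.png")
eoat.gripper_to(.05,grasp_force=40); manip.dwell(.2)
s=telemetry.get_state(); print(s["width"],s["contact_force"].round(2),s["clock"])
m,im=snap("wrist","pics/w_end.png"); snap("side","pics/s_end.png")
E
```

```text
-0.166 0.15 [-0.06  0.    2.23 -0.03  0.7  -1.45]
-0.166 0.046 [-0.06  0.23  2.28 -0.05  0.43 -1.43]
-0.047 0.046 [-0.09  0.41  2.01 -0.03  0.51 -1.47]
[0.4613 0.0075 0.0279] [0.36 0.59 0.81]
0.061515962152525396 [-2.48  0.22  5.  ] 25.1083
```

View pics/w_end.png

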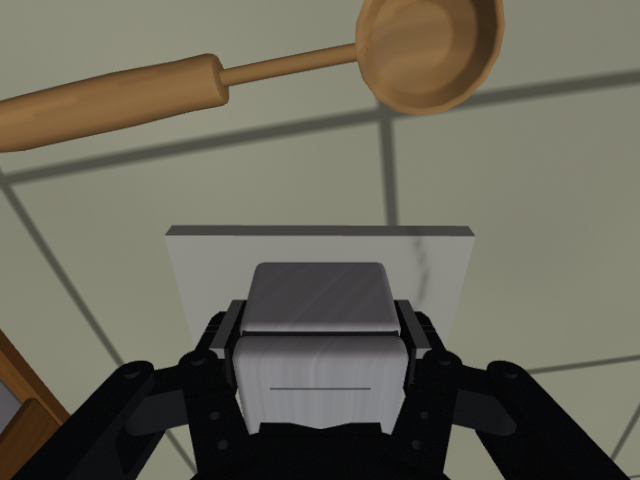

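View pics/s_end.png

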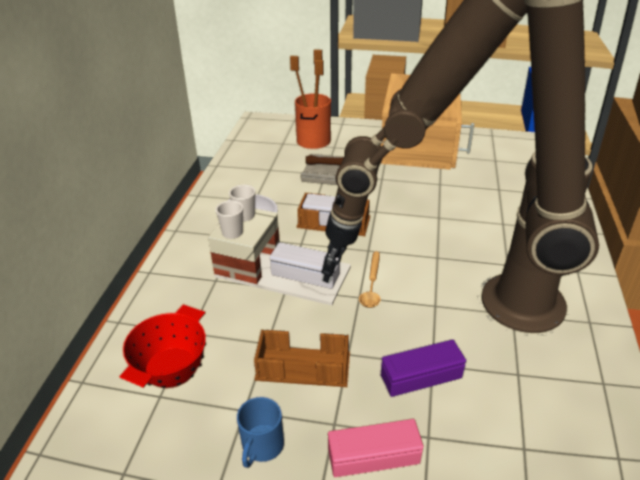

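The pads hold the tin's near end (px 245-395, row 340) and the gripper clears the spoon. Sliding in now, in small steps near the end while I watch the force.

```bash
python3 - <<'E'
from h import *
t=np.radians(12); Q=tilt(t)
a=NP[2]
def fn():
    f=telemetry.get_state()["contact_force"]; return np.array([f[0]*np.cos(a)+f[1]*np.sin(a),-f[0]*np.sin(a)+f[1]*np.cos(a),f[2]]).round(2)
for gx in [-.13,-.10,-.075,-.06]:
    manip.move_straight(tcp(gx,.046,t),Q,vel=.06); s=telemetry.get_state()
    print(gx,tonic(s["tcp_pos"]).round(4),s["tcp_pos"][2].round(4),fn(),s["width"].round(4),s["clock"])
    if fn()[0]<-20: print("STOP"); break
else:
    for gx in np.arange(-.057,-.040,.002):
        manip.move_straight(tcp(gx,.046,t),Q,vel=.03); manip.dwell(.08); s=telemetry.get_state(); f=fn()
        print(round(gx,4),tonic(s["tcp_pos"]).round(4),s["tcp_pos"][2].round(4),f)
        if f[0]<-16: print("contact"); break
m,im=snap("wrist","pics/w_in.png"); snap("side","pics/s_in.png"); snap("top","pics/t_in.png"); print(telemetry.get_state()["clock"])
E
```

```text
Traceback (most recent call last):
AttributeError: 'float' object has no attribute 'round'
```

```bash
python3 - <<'E'
from h import *
t=np.radians(12); Q=tilt(t)
a=NP[2]
def fn():
    f=telemetry.get_state()["contact_force"]; return np.array([f[0]*np.cos(a)+f[1]*np.sin(a),-f[0]*np.sin(a)+f[1]*np.cos(a),f[2]]).round(2)
s=telemetry.get_state(); print("now",tonic(s["tcp_pos"]).round(4),fn(),s["clock"])
for gx in [-.10,-.075,-.06]:
    manip.move_straight(tcp(gx,.046,t),Q,vel=.06); s=telemetry.get_state()
    print(gx,tonic(s["tcp_pos"]).round(4),round(float(s["tcp_pos"][2]),4),fn(),round(float(s["width"]),4),s["clock"])
    if fn()[0]<-20: print("STOP"); break
else:
    for gx in np.arange(-.057,-.040,.002):
        manip.move_straight(tcp(gx,.046,t),Q,vel=.03); manip.dwell(.08); s=telemetry.get_state(); f=fn()
        print(round(gx,4),tonic(s["tcp_pos"]).round(4),round(float(s["tcp_pos"][2]),4),f)
        if f[0]<-16: print("contact"); break
m,im=snap("wrist","pics/w_in.png"); snap("side","pics/s_in.png"); snap("top","pics/t_in.png"); print(telemetry.get_state()["clock"])
E
```

```text
now [-1.28e-01 -1.00e-04] [-6.31 -0.14  7.9 ] 25.9583
-0.1 [-0.0963 -0.0001] 0.0269 [ 0.14 -0.13 -3.34] 0.0617 26.6083
-0.075 [-0.071  -0.0001] 0.027 [ 1.47  0.9  -6.6 ] 0.0615 27.175
-0.06 [-0.0559 -0.    ] 0.0272 [ 0.95 -0.61 -5.2 ] 0.0616 27.575
-0.057 [-0.0534 -0.    ] 0.0271 [-1.16  0.47 -5.25]
-0.055 [-0.0512 -0.    ] 0.0272 [-1.47  0.6  -4.24]
-0.053 [-0.0488 -0.    ] 0.0273 [-0.22  0.49 -6.68]
-0.051 [-0.0468 -0.    ] 0.0274 [ 0.12 -0.94 -7.01]
-0.049 [-0.0449 -0.    ] 0.0274 [ 0.74 -0.33 -7.23]
-0.047 [-0.0449  0.    ] 0.027 [-5.99  0.04 -2.19]
-0.045 [-0.045  0.   ] 0.0269 [-13.56   0.93   5.22]
-0.043 [-0.0449  0.    ] 0.0268 [-17.82   0.1   12.55]
contact
30.3917
```

View pics/w_in.png

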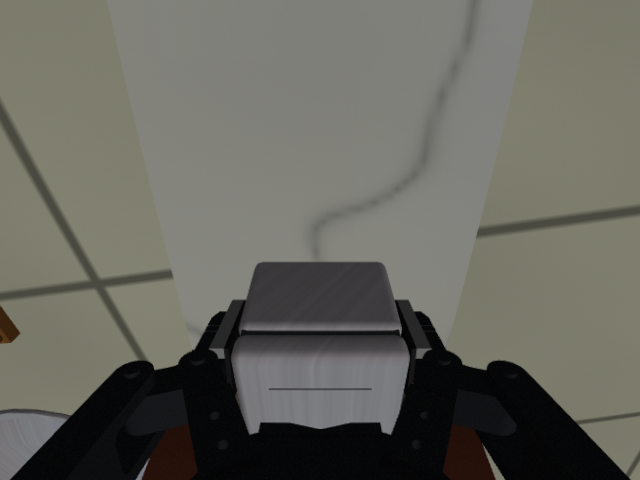

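View pics/s_in.png

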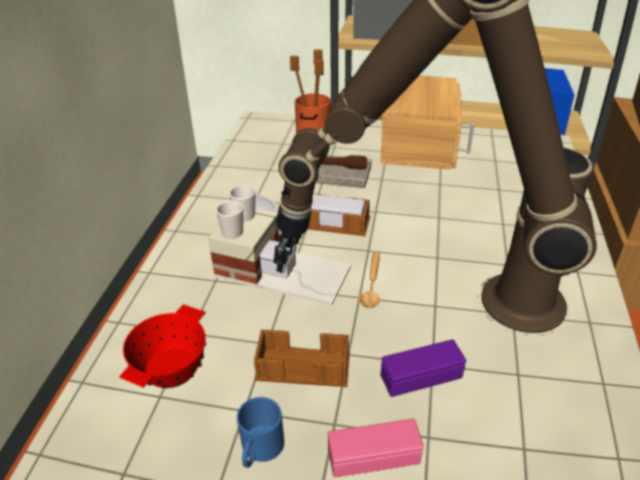

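Force rose to -18 N with the TCP stopped at niche x = -44.9 mm, exactly where the back wall is expected, so the tin's middle is at about +18 mm. I'll ease off the push, release, retreat along the tool axis, and verify.

```bash
python3 - <<'E'
from h import *
t=np.radians(12); Q=tilt(t)
manip.move_straight(tcp(-.0465,.0455,t),Q,vel=.03); manip.dwell(.1); print(telemetry.get_state()["contact_force"].round(2))
eoat.gripper_to(.085); manip.dwell(.2)
s=telemetry.get_state(); print(s["width"],s["contact_force"].round(2))
d=.14
p=nic(-.0465+.019*np.sin(t)-d*np.sin(t))+[.0455-.019*np.cos(t)+d*np.cos(t)]
manip.move_straight(p,Q,vel=.15)
m,im=snap("wrist","pics/w_home.png")
for r in cams.masks_of("wrist","tin_1"):
    k=r["pixels"]
    if k.sum()<1000: continue
    R=rect_on_plane(m,k,.070); print(round(r["conf"],2),k.sum(),R,"niche",tonic(R[0]).round(4),np.argwhere(k).mean(0)[::-1].round())
# move away for the final look
manip.move_ptp(nic(-.22)+[.30],down(YN))
m,im=snap("wrist","pics/w_home2.png"); snap("top","pics/t_home.png"); snap("side","pics/s_home.png")
np.savez("home.npz",**{k:np.asarray(v) for k,v in m.items()})
vis=im[:,:,::-1].copy()
def nm(P): P=np.asarray(P,float); return np.array([nic(*q[:2])+[q[2]] for q in P])
for x in [.018]:
    q=proj(m,nm([[x-.08,.031,.07],[x-.08,-.031,.07],[0,-.031,.07],[0,.031,.07],[x-.08,.031,.07]])).astype(np.int32); cv2.polylines(vis,[q],False,(0,255,0),1)
cv2.imwrite("pics/w_home2o.png",vis)
for r in cams.masks_of("wrist","tin_1"):
    k=r["pixels"]
    if k.sum()<800: continue
    R=rect_on_plane(m,k,.070); print("far",round(r["conf"],2),k.sum(),R,"niche",tonic(R[0]).round(4),np.argwhere(k).mean(0)[::-1].round())
print(telemetry.get_state()["clock"],telemetry.get_state()["contact_force"].round(2))
E
```

```text
[-9.    1.22  3.9 ]
0.08481815312456502 [ 0.47  0.22 -1.16]
0.81 9063 (array([ 0.58181879, -0.01184908]), (97.65013122558594, 62.27469253540039), 170.73512268066406) niche [-0.0389  0.0001] [320. 252.]
0.77 10239 (array([ 0.52102411, -0.20327225]), (149.67234802246094, 55.3992805480957), 145.37170028686523) niche [-0.0685 -0.1985] [ 34. 208.]
far 0.74 3495 (array([ 0.57742358, -0.01132156]), (103.53333282470703, 62.75852966308594), 170.72908782958984) niche [-0.0433 -0.0001] [320. 339.]
far 0.57 6451 (array([0.26466467, 0.25472696]), (95.00517272949219, 86.24138641357422), 26.480098724365234) niche [-0.3944  0.2129] [544.  32.]
far 0.55 7191 (array([ 0.48953265, -0.22092886]), (163.0647430419922, 89.80207061767578), 177.30078887939453) niche [-0.0968 -0.221 ] [129. 296.]
33.525 [ 0.42  0.1  -0.13]
```

View pics/w_home2o.png

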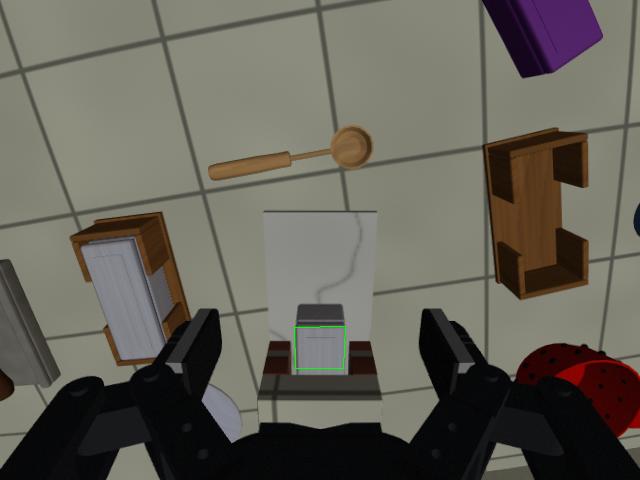

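View pics/s_home.png

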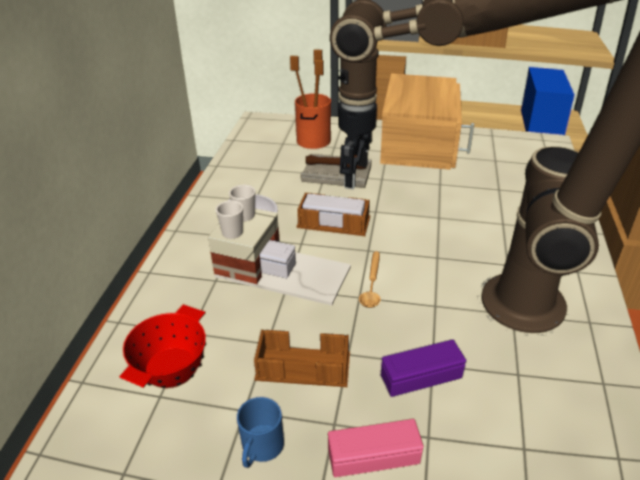

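View pics/t_home.png

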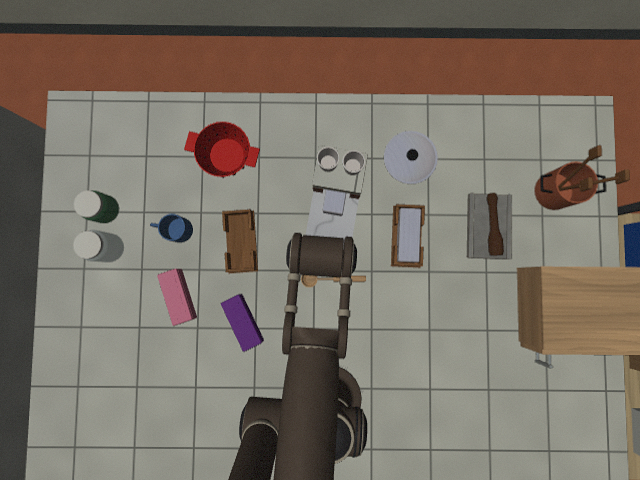

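The overlay of the home position matches the tin's visible lid at px 295-346, rows 326-368. The light tin is in the right cradle at top px (408,235), nothing else has moved, and the robot is clear. Handing in.

```bash
python3 - <<'E'
from rig import hand_in, telemetry
print(telemetry.get_state()["clock"]); print(hand_in())
E
```

```text
33.525
the job is handed in; nothing more can be done
None
```

The heavy tin is home in the niche and the light one is back in its own cradle. I handed the job in at 33.5 s of the 61 s allowed, and the hand-in gives no verdict.

- **Weighing:** the tin in the right-hand cradle (y about -0.24) read 2.8 N, about 0.29 kg, so it is the light one and I put it back. The tin in the left-hand cradle (y about +0.27) read 7.7 N, about 0.79 kg, so it is the heavy one.
- **Sill:** I set the heavy tin down with its middle 99 mm before the mouth and let go. It stayed released for over a second before I gripped it again by its near end.
- **Slide:** I slid it in until the push rose to about 18 N with the gripper no longer advancing. It stopped where the back wall should be, which puts the tin's middle at about +18 mm.

**Last checks:**
- The heavy tin is centred in the niche to within about 1 mm and straight to within about 0.2°. Its visible lid matches the predicted home position to about a pixel.
- The light tin measured within about 1 mm of its starting place after I put it back, and it sits the same in the final pictures.
- The other kitchen things look unmoved.
- The gripper is open, clear, and reads no contact.

**Flaws along the way:**
- One script stopped on a print error partway through the slide. The arm simply held still and the slide carried on from there.
- During part of the slide, the gripper carried 3 to 7 N of the tin's weight, so it was not pressing fully on the stone. It was pressed down again at the wall before I let go.

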